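# Walk the bench power supply up to its stop rail

### The arm

A 6-joint arm with a two-finger parallel gripper is mounted at the origin on the work surface; the furniture and walls round the work are solid. World frame = base frame: x ahead of the robot, y to its left, z up, the work surface at z = 0. Lengths are in m, angles in rad, forces in N, time in s.
With the tool pointing down it reaches from about 0.275 to 0.85 m from the base axis. Payload 5.2 kg.
Tool frame: the origin (TCP) lies where the fingers leave the gripper's body, on its centre line; the fingertips stand 73 mm ahead of it and the grasp point (between the pads) lies 54 mm ahead of it; z points along the fingers, y is the line along which they close (so a half turn about z gives the same grasp; the last joint's range is limited). The gripper opens to 85 mm and grips with 20 to 120 N. Pads are 22 mm wide; open, the fingers measure 114 mm over their backs; the gripper's body (76 mm by 85 mm) begins 54 mm behind the grasp point. The pads swing forward as they close: fully open they stand 13 mm farther back than shut.
Start: joints at [-1.365, 0.259, 1.535, -0, 1.348, -0.203], TCP at [0.219, -0.505, 0.304] pointing down, gripper open.
Joint ranges: [-3.14, 3.14], [-0.91, 2.08], [0.19, 2.58], [-1.22, 4.36], [0.22, 2.71], [-3.12, 3.12]. Speed limits (rad/s): [2.57, 2.57, 3.14, 3.14, 3.14, 3.14].

### API

Orientations are given as a rotation vector (axis times angle).
In Python, from workcell import r gives the robot as it stands.
- The arm moves only by the tool jog_arm, never from a script. Its argument "rows" is a list of rows, each an object with "claw": the opening, from 0 (shut) to 1 (fully open); "linear": the shift along the tool's x, y, z in mm, a list of three; "twist": the turn, a rotation vector about the tool's x, y, z in rad, a list of three. In form: [{"claw": claw, "linear": [x, y, z], "twist": [ax, ay, az]}, ...]. A call has 1 to 20 rows; each row shifts and turns the commanded pose from where the row before left it, along the tool's axes as they then stand; what a row does not reach is not made up. A row lasts 1/10 s, in which the tool goes at most 50 mm and 8.59 degrees, less where a joint would pass 70% of its speed; a pose out of reach is approached as far as the arm can. A call with a gripper value outside its range is refused whole. The fingers move at their own pace and stop on an object; "force" is the grip in N (left out, the last holds). Time passes only in rows, so rows that do not move let the fingers close. It gives the time, the measured TCP pose, the force, the opening and the grip force at its end, in the units of the state.
- r.get_obs(): the state, without advancing time (a new reading comes with each control period).
- r.snapshot(name): name is "side" or "top"; returns the picture (384x512x3 uint8, blue, green, red); there is no depth.
- r.camera_params(name): a dict with "fx", "fy", "cx", "cy" (pixels), "world_to_cam" (4x4, takes a point from world to camera coordinates). Camera axes: x right, y down, z forward; pixel columns grow to the right and rows downward; lengths in m; the calibration is good to about 2 mm. A picture is of the moment at which its call begins. camera_params takes no time and is no camera call.
- r.sign_off(): hands the job in; it is judged then, once.
The state is a dict: "t": time; "joints": joint angles; "dq": joint speeds; "joint_efforts": joint torques, N m; "position": TCP position; "ee_rot": TCP orientation; "contact_force": force on the tool from outside, world axes, zero at the start; "wrist_torque": the same for the moment, N m; "width": finger opening in m; "grip_force": force on a finger pad.
Only numpy, scipy, OpenCV 4.12 (cv2) and the standard library are available. Lean on these libraries where they do the work, as an engineer would, in place of code of your own. Each camera call takes 0.05 s, during which the arm holds its last target. There are 200 camera calls.

### The job

Walk the heavy bench power supply (the wider of the two grey instruments) away from the robot until its far side stands flush against the aluminium stop rail, all its width within the rail's length. Push it along the bench with short pushes on its two near corners in turn, never touching the control panel between them and never letting it swing more than 25 degrees out of square with the rail. Leave the smaller meter where it is.

Things in the scene. Friction and masses are not known exactly. Their poses are not given: they have to be found in the camera images.
- power_supply: Wide grey bench power supply, about 1.6 kg: box 110 deep (own x) x 220 wide (y) x 62 mm high, slides when pushed with 5 to 20 N. Origin: centre of underside; x points to the rail, y left. Push on the plain grey corner mouldings of its near face (x -55 mm; y 80 to 110 mm left and right; z 3 to 59 mm). Pushed there it turns about a point near its other end, which stays put or comes back a little.
- power_supply_panel: Black control panel with display, knobs and terminals, fixed to the middle of the power supply's near face; never to be touched. 110 mm wide (own y -55 to 55 mm), z 6 to 56 mm; knobs and terminals stand out to own x = -78 mm. Its origin and axes are those of the power supply.
- stop_rail: Straight aluminium bar fixed to the bench beyond the power supply: 20 deep (own x) x 300 long (y) x 25 mm high (29 over screw heads). Origin: centre of underside; x points away from the robot, near face at x = -10 mm. The power supply starts 55 to 85 mm short of it, up to 7 degrees out of square; when flush, its origin is at own x = -65 mm of the rail.
- meter: The bystander: a smaller grey meter, 90 mm deep by 120 mm wide by 50 mm high, to the right of the power supply, with a similar black panel on its near face; to be left alone. Origin: centre of its underside.

How it is judged:
By the outcome, as a careful person would: the job done as asked, in the order asked, and still so for the second after the job is handed in, with the robot touching nothing.
It also fails if it takes over 45 s, if anything falls off the work surface, if the arm or the gripper's body presses on something with over 40 N, if the wrist force passes 120 N, or if a joint passes its speed limit or range.

## Working session

There is one attempt and no reset: what is moved stays moved. The work goes in short steps, Python scripts to look and compute and a tool call to move; the robot and the scene stay as the last step left them, time stands still between calls to the robot, and variables do not carry over. Pictures are saved under pics/ and viewed, at most 10 in all, crops included, and the job is handed in when it is done.

Besides the shell and the picture viewer there is one more tool, called by a JSON object that holds its "fn" and its "kwargs", one argument or row to a line. jog_arm: Moves the arm, as the interface text tells. Its arguments: {"type":"object","properties":{"rows":{"type":"array"},"force":{"type":"number"}},"required":["rows"]}

```bash
mkdir -p pics; ls; python3 - <<'E'
from workcell import r
import cv2,numpy as np
o=r.get_obs();print(o)
for n in("top","side"):
    cv2.imwrite(f"pics/{n}0.png",r.snapshot(n));p=r.camera_params(n);print(n,p['fx'],p['cx'],p['cy'],np.round(np.linalg.inv(p['world_to_cam']),3))
E
```

```text
pics
{'t': 0.0, 'joints': array([-1.36480364e+00,  2.59325865e-01,  1.53611159e+00, -9.64844978e-06,
        1.34801117e+00, -2.02804182e-01]), 'dq': array([ 0.00134536, -0.00128512, -0.00047356, -0.00061226,  0.00023159,
       -0.00244138]), 'joint_efforts': array([-3.75440150e-04, -4.46028078e+01, -2.90568084e+01, -4.03781978e-04,
        1.15059083e-02,  7.75735487e-06]), 'position': array([ 0.21855864, -0.50425904,  0.30307236]), 'ee_rot': array([-3.07437695e+00, -6.37301246e-01,  1.94144123e-05]), 'contact_force': array([-0.04277071, -0.46960733,  0.14510968]), 'wrist_torque': array([ 0.01675801, -0.04395635, -0.02171214]), 'grip_force': 0.0, 'width': 0.0851539670499933}
top 347.3124220182712 255.17595543796858 190.49194649921532 [[ 0.006 -0.996  0.087  0.505]
 [-1.    -0.007 -0.001 -0.284]
 [ 0.002 -0.087 -0.996  0.896]
 [ 0.     0.     0.     1.   ]]
side 351.61994685157043 251.68721891829102 194.472684721502 [[ 0.979 -0.089  0.184  0.434]
 [-0.204 -0.368  0.907 -1.14 ]
 [-0.013 -0.925 -0.379  0.389]
 [ 0.     0.     0.     1.   ]]
```

View pics/top0.png

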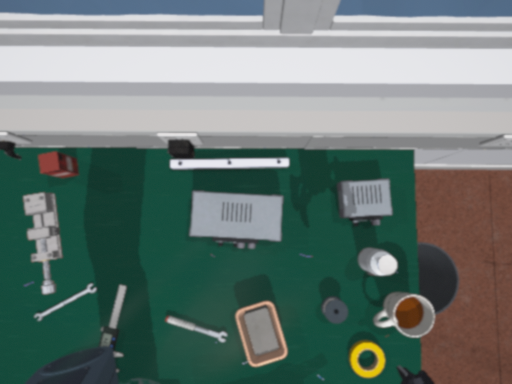

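View pics/side0.png

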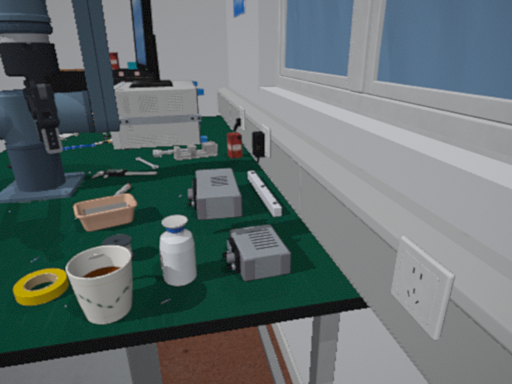

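The top view shows the power supply's top face at about u 190–283, v 192–242. The rail is at u 170–289, v 158–168, and the meter is on the right at u 338–392. In the side view the supply is at about (215,193), with the rail behind it at (263,192).

```bash
cat > h.py <<'E'
from workcell import r
import cv2,numpy as np
def ray(n,uv):
    p=r.camera_params(n);T=np.linalg.inv(p['world_to_cam'])
    d=T[:3,:3]@np.array([(uv[0]-p['cx'])/p['fx'],(uv[1]-p['cy'])/p['fy'],1.]);return T[:3,3],d
def onz(n,uv,z):
    o,d=ray(n,uv);return (o+d*(z-o[2])/d[2])
def tri(a,b):
    o1,d1=ray("top",a);o2,d2=ray("side",b)
    s=np.linalg.lstsq(np.c_[d1,-d2],o2-o1,rcond=None)[0]
    p,q=o1+s[0]*d1,o2+s[1]*d2
    return (p+q)/2,np.linalg.norm(p-q)
def proj(n,X):
    p=r.camera_params(n);c=(p['world_to_cam']@np.r_[X,1])[:3];return c[0]/c[2]*p['fx']+p['cx'],c[1]/c[2]*p['fy']+p['cy']
def blobs(img,lo,hi,roi):
    # low-saturation mask in roi (u0,v0,u1,v1), brightness lo..hi
    h=cv2.cvtColor(img,cv2.COLOR_BGR2HSV);m=((h[...,1]<70)&(h[...,2]>=lo)&(h[...,2]<=hi)).astype(np.uint8)*255
    k=np.zeros_like(m);u0,v0,u1,v1=roi;k[v0:v1,u0:u1]=m[v0:v1,u0:u1]
    k=cv2.morphologyEx(k,cv2.MORPH_CLOSE,np.ones((5,5)))
    c,_=cv2.findContours(k,cv2.RETR_EXTERNAL,cv2.CHAIN_APPROX_NONE);return max(c,key=cv2.contourArea)
def quad(c):
    c=cv2.convexHull(c)
    for e in np.arange(1,15,.5):
        q=cv2.approxPolyDP(c,e,True)
        if len(q)<=4:return q[:,0]
E
python3 - <<'E'
from h import *
t=cv2.imread("pics/top0.png");s=cv2.imread("pics/side0.png")
for n,(u,v) in {"top of ps":(210,200),"front":(236,215),"rail":(200,163),"green":(230,180)}.items(): print(n,cv2.cvtColor(t,cv2.COLOR_BGR2HSV)[v,u])
for nm,roi,lo,z in(("ps",(175,175,300,255),100,.062),("rail",(160,152,300,175),180,.025),("meter",(330,172,400,232),100,.05)):
    c=blobs(t,lo,255,roi);R=cv2.minAreaRect(c);q=quad(c);print(nm,R,q.tolist())
    print(np.round([onz("top",x,z) for x in q],4).tolist())
    W=np.array([onz("top",x[0],z)[:2] for x in c],np.float32);print(" world rect",cv2.minAreaRect(W*1000))
big=lambda im,a:cv2.resize(im[a[1]:a[3],a[0]:a[2]],None,fx=5,fy=5,interpolation=cv2.INTER_CUBIC)
a=big(t,(165,150,295,250));b=big(s,(180,160,300,225)) 
w=max(a.shape[1],b.shape[1]);P=lambda x:cv2.copyMakeBorder(x,0,0,0,w-x.shape[1],cv2.BORDER_CONSTANT)
o=cv2.resize(np.vstack([P(a),P(b)]),None,fx=.7,fy=.7,interpolation=cv2.INTER_AREA);print(o.shape);cv2.imwrite("pics/crop1.png",o)
E
```

```text
top of ps [108  22 171]
front [108  24 130]
rail [116   7 239]
green [ 82 160  59]
ps ((235.76670837402344, 220.00778198242188), (91.97163391113281, 54.343143463134766), 3.1363584995269775) [[193, 191], [282, 196], [280, 240], [190, 235]]
[[0.5762, -0.1355, 0.062], [0.5655, -0.3501, 0.062], [0.4604, -0.3453, 0.062], [0.4708, -0.1307, 0.062]]
 world rect ((507.5942687988281, -239.56979370117188), (219.38902282714844, 129.5727996826172), 87.22835540771484)
rail ((229.01707458496094, 163.0081787109375), (8.286944389343262, 118.08472442626953), 89.02897644042969) [[288, 159], [286, 166], [170, 165], [171, 160]]
[[0.6624, -0.3683, 0.025], [0.6445, -0.3632, 0.025], [0.6451, -0.0692, 0.025], [0.6579, -0.0714, 0.025]]
 world rect ((651.1685791015625, -218.7867889404297), (21.244596481323242, 299.44244384765625), 1.3626044988632202)
meter ((367.1693115234375, 202.20816040039062), (44.8499870300293, 48.34317398071289), 86.42366790771484) [[389, 180], [378, 224], [344, 214], [343, 182]]
[[0.6074, -0.6137, 0.05], [0.4997, -0.5841, 0.05], [0.5234, -0.5019, 0.05], [0.6018, -0.5007, 0.05]]
 world rect ((552.8829345703125, -558.5224609375), (109.43359375, 117.36921691894531), 3.773376941680908)
(578, 455, 3)
```

View pics/crop1.png

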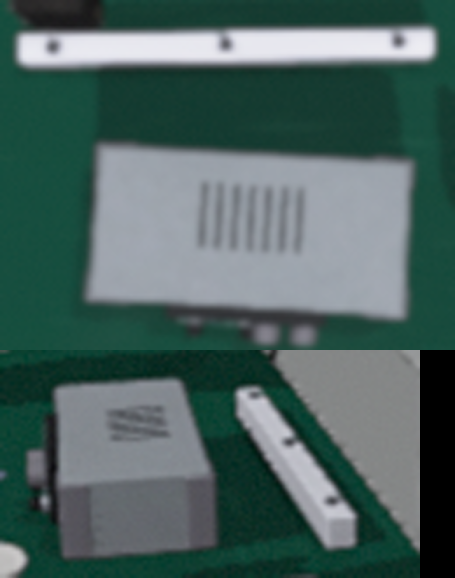

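The crop confirms the corners. Next I'll triangulate the top corners for height and work out the poses.

```bash
cat >> h.py <<'E'
def fitpose(C):
    """C: world xy of top corners FL,FR,NR,NL -> centre, yaw (box 110x220)"""
    M=np.array([[55,110],[55,-110],[-55,-110],[-55,110]])/1000;C=np.array(C)[:,:2]
    m=C.mean(0);H=M.T@(C-m);a=np.arctan2(H[0,1]-H[1,0],H[0,0]+H[1,1])
    R=np.array([[np.cos(a),-np.sin(a)],[np.sin(a),np.cos(a)]])
    return m,a,R
E
python3 - <<'E'
from h import *
top=[(193,190.9),(283,195.7),(281.6,240.9),(189.6,236)];side=[(231.4,168),(241.4,194.3),(197.7,198.9),(196.3,169.7)]
C=[]
for a,b in zip(top,side):
    X,e=tri(a,b);print(np.round(X,4),round(e,4),np.round(onz("top",a,.062),4));C.append(onz("top",a,.062))
m,a,R=fitpose(C);print("ps",m,np.degrees(a))
# rail from crop edge pts
T=lambda u,v:(u/3.5+165,v/3.5+150);S=lambda u,v:(u/3.5+180,(v-350)/3.5+160)
L,Rr=onz("top",T(18,50),.025),onz("top",T(436,45),.025)
d=(L-Rr)[:2];ry=np.arctan2(-d[0],d[1]);rc=((L+Rr)/2)[:2];print("rail",L,Rr,"yaw",np.degrees(ry),rc,np.linalg.norm(d))
print("rail screw tri",tri(T(225,43),S(289,440)),tri(T(398,41),S(331,500)))
ex=np.array([np.cos(ry),np.sin(ry)]);ey=np.array([-ex[1],ex[0]])
for n,(x,y) in{"FL":(55,110),"FR":(55,-110),"NRpush":(-55,-96),"NLpush":(-55,96)}.items():
    w=m+R@np.array([x,y])/1000;print(n,w,"in rail frame",ex@(w-rc),ey@(w-rc))
E
```

```text
[ 0.5764 -0.1354  0.0616] 0.0001 [ 0.5764 -0.1355  0.062 ]
[ 0.567  -0.3526  0.0629] 0.0017 [ 0.5662 -0.3525  0.062 ]
[ 0.4598 -0.3493  0.0601] 0.0033 [ 0.4583 -0.3491  0.062 ]
[ 0.4701 -0.1301  0.063 ] 0.0031 [ 0.4685 -0.1298  0.062 ]
ps [ 0.51734324 -0.24172985] -2.6243719318107153
rail [ 0.64688492 -0.06951061  0.025     ] [ 0.65256942 -0.37225085  0.025     ] yaw 1.0757064695842449 [ 0.64972717 -0.22088073] 0.3027935993717063
rail screw tri (array([ 0.65264147, -0.21962366,  0.02860033]), np.float64(0.0004805442855758884)) (array([ 0.65473497, -0.34449123,  0.02775251]), np.float64(0.00021627675110888825))
FL [ 0.57732223 -0.13436355] in rail frame -0.07076794868663848 0.0878612219031612
FR [ 0.56724889 -0.35413281] in rail frame -0.08496535691453981 -0.131680194689723
NRpush [ 0.45800529 -0.33511083] in rail frame -0.19383259377829723 -0.11061067315622512
NLpush [ 0.46679657 -0.1433122 ] in rail frame -0.18144212841576515 0.08098910859756468
```

{"fn": "jog_arm", "kwargs": {
  "rows": [
    {"claw": 0,"linear": [0,0,0],"twist": [0,0,-0.145]},
    {"claw": 0,"linear": [0,0,0],"twist": [0,0,-0.145]},
    {"claw": 0,"linear": [0,0,0],"twist": [0,0,-0.145]},
    {"claw": 0,"linear": [0,0,0],"twist": [0,0,-0.145]},
    {"claw": 0,"linear": [0,0,0],"twist": [0,0,-0.145]},
    {"claw": 0,"linear": [0,0,0],"twist": [0,0,-0.145]},
    {"claw": 0,"linear": [0,0,0],"twist": [0,0,-0.145]},
    {"claw": 0,"linear": [0,0,0],"twist": [0,0,-0.145]}
  ]
}}

```text
t: 0.9
position: [0.2186, -0.5044, 0.3034]
ee_rot: [-2.216, -2.225, -0.001]
contact_force: [-0.4, 0.6, 0.0]
width: -0.0001
grip_force: 0.0
```

{"fn": "jog_arm", "kwargs": {
  "rows": [
    {"claw": 0,"linear": [28,32,0],"twist": [0,0,0]},
    {"claw": 0,"linear": [28,32,0],"twist": [0,0,0]},
    {"claw": 0,"linear": [28,32,0],"twist": [0,0,0]},
    {"claw": 0,"linear": [28,32,0],"twist": [0,0,0]},
    {"claw": 0,"linear": [28,32,0],"twist": [0,0,0]},
    {"claw": 0,"linear": [28,32,0],"twist": [0,0,0]},
    {"claw": 0,"linear": [0,0,41],"twist": [0,0,0]},
    {"claw": 0,"linear": [0,0,41],"twist": [0,0,0]},
    {"claw": 0,"linear": [0,0,41],"twist": [0,0,0]},
    {"claw": 0,"linear": [0,0,41],"twist": [0,0,0]},
    {"claw": 0,"linear": [0,0,41],"twist": [0,0,0]},
    {"claw": 0,"linear": [0,0,0],"twist": [0,0,0]}
  ]
}}

```text
t: 2.1
position: [0.4084, -0.3338, 0.0937]
ee_rot: [-2.215, -2.211, -0.002]
contact_force: [0.7, 1.0, -0.3]
width: 0.0002
grip_force: 0.0
```

{"fn": "jog_arm", "kwargs": {
  "rows": [
    {"claw": 0,"linear": [-2,10,0],"twist": [0,0,0]},
    {"claw": 0,"linear": [0,10,0],"twist": [0,0,0]},
    {"claw": 0,"linear": [0,6,0],"twist": [0,0,0]},
    {"claw": 0,"linear": [0,5,0],"twist": [0,0,0]},
    {"claw": 0,"linear": [0,5,0],"twist": [0,0,0]},
    {"claw": 0,"linear": [0,5,0],"twist": [0,0,0]},
    {"claw": 0,"linear": [0,5,0],"twist": [0,0,0]},
    {"claw": 0,"linear": [0,5,0],"twist": [0,0,0]}
  ]
}}

```text
t: 2.9
position: [0.4612, -0.3412, 0.1007]
ee_rot: [2.222, 2.219, -0.006]
contact_force: [-10.1, -6.0, 7.5]
width: 0.0002
grip_force: 5.2
```

{"fn": "jog_arm", "kwargs": {
  "rows": [
    {"claw": 0,"linear": [0,4,0],"twist": [0,0,0]},
    {"claw": 0,"linear": [0,4,0],"twist": [0,0,0]},
    {"claw": 0,"linear": [0,4,0],"twist": [0,0,0]}
  ]
}}

```text
t: 3.2
position: [0.4731, -0.3413, 0.1007]
ee_rot: [2.222, 2.218, -0.006]
contact_force: [-9.6, -5.5, 7.0]
width: -0.0003
grip_force: 5.1
```

{"fn": "jog_arm", "kwargs": {
  "rows": [
    {"claw": 0,"linear": [0,5,0],"twist": [0,0,0]},
    {"claw": 0,"linear": [0,4,0],"twist": [0,0,0]},
    {"claw": 0,"linear": [0,-12,0],"twist": [0,0,0]},
    {"claw": 0,"linear": [0,-30,0],"twist": [0,0,0]},
    {"claw": 0,"linear": [0,0,-40],"twist": [0,0,0]},
    {"claw": 0,"linear": [40,-10,-30],"twist": [0,0,0]},
    {"claw": 0,"linear": [40,0,0],"twist": [0,0,0]},
    {"claw": 0,"linear": [40,0,0],"twist": [0,0,0]},
    {"claw": 0,"linear": [0,0,0],"twist": [0,0,0]}
  ]
}}

```text
t: 4.1
position: [0.4298, -0.2149, 0.1685]
ee_rot: [-2.218, -2.22, -0.002]
contact_force: [-0.5, -0.4, -0.2]
width: 0.0001
grip_force: 0.0
```

```bash
python3 - <<'E'
from h import *
for n in("top","side"):cv2.imwrite(f"pics/{n}1.png",r.snapshot(n))
cv2.imwrite("pics/v1.png",cv2.resize(np.vstack([cv2.imread("pics/top1.png")[145:265,150:300],cv2.imread("pics/side1.png")[140:230,150:300]]),None,fx=2.8,fy=2.8,interpolation=cv2.INTER_CUBIC))
E
```

```text
(no output)
```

View pics/v1.png

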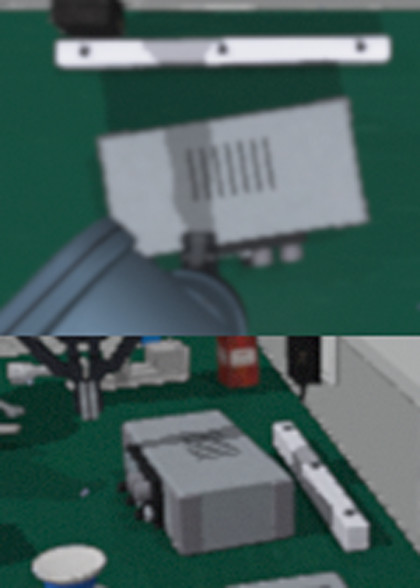

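The supply has now swung left: far-left corner at crop (99,139), far-right at (347,96), near-right at (368,220).

```bash
cat >> h.py <<'E'
RC=np.array([.651,-.2205]);RY=np.radians(1.1)
def report(FL,FR):
    FL,FR=onz("top",FL,.062)[:2],onz("top",FR,.062)[:2];d=FL-FR;a=np.arctan2(-d[0],d[1])
    X=np.array([np.cos(a),np.sin(a)]);Y=np.array([-X[1],X[0]]);f=(FL+FR)/2
    ex=np.array([np.cos(RY),np.sin(RY)]);ey=np.array([-ex[1],ex[0]])
    print("width",np.linalg.norm(d),"yaw",np.degrees(a),"rel",np.degrees(a-RY))
    for s,n in((1,"L"),(-1,"R")):
        c=f+s*.11*Y-RC;p=f-.11*X+s*.096*Y
        print(n,"gap to rail",-.010-ex@c,"along rail",ey@c,"push pt",np.round(p,4))
E
python3 - <<'E'
from h import *
T=lambda u,v:(u/2.8+150,v/2.8+145)
report(T(99,139),T(347,96));print(onz("top",T(368,220),.062))
E
```

```text
width 0.21674649415693933 yaw 10.270031588649768 rel 9.170031588649769
L gap to rail 0.07201912655523779 along rail 0.10638228882848878 push pt [ 0.4612 -0.1491]
R gap to rail 0.03695886027256281 along rail -0.11080605737864063 push pt [ 0.4954 -0.338 ]
[ 0.49935733 -0.34870791  0.062     ]
```

{"fn": "jog_arm", "kwargs": {
  "rows": [
    {"claw": 0,"linear": [34,-10,0],"twist": [0,0,0]},
    {"claw": 0,"linear": [34,-10,0],"twist": [0,0,0]},
    {"claw": 0,"linear": [0,0,35],"twist": [0,0,0]},
    {"claw": 0,"linear": [0,0,35],"twist": [0,0,0]},
    {"claw": 0,"linear": [0,0,0],"twist": [0,0,0]},
    {"claw": 0,"linear": [0,10,0],"twist": [0,0,0]},
    {"claw": 0,"linear": [0,10,0],"twist": [0,0,0]},
    {"claw": 0,"linear": [0,5,0],"twist": [0,0,0]},
    {"claw": 0,"linear": [0,5,0],"twist": [0,0,0]},
    {"claw": 0,"linear": [0,5,0],"twist": [0,0,0]},
    {"claw": 0,"linear": [0,5,0],"twist": [0,0,0]},
    {"claw": 0,"linear": [0,5,0],"twist": [0,0,0]},
    {"claw": 0,"linear": [0,5,0],"twist": [0,0,0]}
  ]
}}

```text
t: 5.5
position: [0.458, -0.1501, 0.0978]
ee_rot: [-2.216, -2.214, 0.006]
contact_force: [-12.3, 3.7, 9.3]
width: 0.0
grip_force: 6.1
```

{"fn": "jog_arm", "kwargs": {
  "rows": [
    {"claw": 0,"linear": [0,5,0],"twist": [0,0,0]},
    {"claw": 0,"linear": [0,5,0],"twist": [0,0,0]},
    {"claw": 0,"linear": [0,5,0],"twist": [0,0,0]},
    {"claw": 0,"linear": [0,5,0],"twist": [0,0,0]},
    {"claw": 0,"linear": [0,5,0],"twist": [0,0,0]},
    {"claw": 0,"linear": [0,5,0],"twist": [0,0,0]}
  ]
}}

```text
t: 6.1
position: [0.4876, -0.1491, 0.0972]
ee_rot: [-2.215, -2.212, 0.005]
contact_force: [-11.4, 6.7, 6.8]
width: -0.0002
grip_force: 5.8
```

{"fn": "jog_arm", "kwargs": {
  "rows": [
    {"claw": 0,"linear": [0,5,0],"twist": [0,0,0]},
    {"claw": 0,"linear": [0,2,0],"twist": [0,0,0]},
    {"claw": 0,"linear": [0,-12,0],"twist": [0,0,0]},
    {"claw": 0,"linear": [0,-30,0],"twist": [0,0,0]},
    {"claw": 0,"linear": [0,0,-40],"twist": [0,0,0]},
    {"claw": 0,"linear": [-38,-10,-30],"twist": [0,0,0]},
    {"claw": 0,"linear": [-40,-10,0],"twist": [0,0,0]},
    {"claw": 0,"linear": [-40,0,0],"twist": [0,0,0]},
    {"claw": 0,"linear": [-40,0,0],"twist": [0,0,0]},
    {"claw": 0,"linear": [-30,0,0],"twist": [0,0,0]},
    {"claw": 0,"linear": [0,0,0],"twist": [0,0,0]}
  ]
}}

```text
t: 7.2
position: [0.4359, -0.3443, 0.1687]
ee_rot: [2.225, 2.213, -0.002]
contact_force: [-0.6, -0.2, -0.2]
width: 0.0002
grip_force: 0.0
```

```bash
python3 - <<'E'
from h import *
for n in("top",):cv2.imwrite(f"pics/{n}2.png",r.snapshot(n))
cv2.imwrite("pics/v2.png",cv2.resize(cv2.imread("pics/top2.png")[145:265,150:300],None,fx=4,fy=4,interpolation=cv2.INTER_CUBIC))
E
```

```text
(no output)
```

View pics/v2.png

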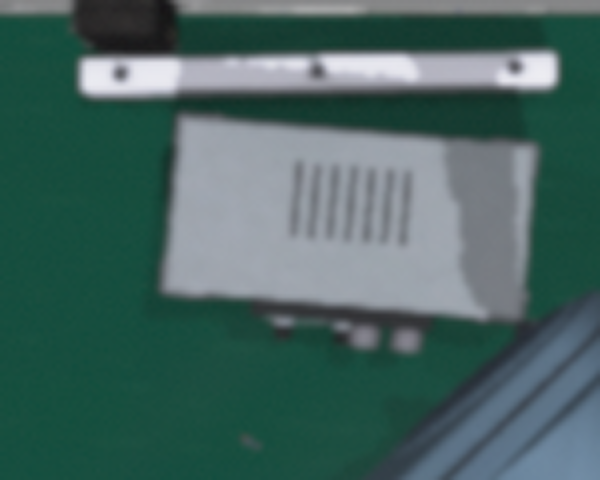

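The supply now leans slightly right. The far-left corner is at crop (178,115), the far-right at (539,146) and the near-left at (161,292).

```bash
python3 - <<'E'
from h import *
T=lambda u,v:(u/4+150,v/4+145)
report(T(178,115),T(539,146));print(onz("top",T(161,292),.062))
E
```

```text
width 0.21922738509228762 yaw -4.562819017000044 rel -5.662819017000045
L gap to rail 0.021265950119958653 along rail 0.08327311419792302 push pt [ 0.5074 -0.143 ]
R gap to rail 0.04297423163707523 along rail -0.1356532444562455 push pt [ 0.4921 -0.3344]
[ 0.51124523 -0.13036651  0.062     ]
```

{"fn": "jog_arm", "kwargs": {
  "rows": [
    {"claw": 0,"linear": [8,0,35],"twist": [0,0,0]},
    {"claw": 0,"linear": [0,0,35],"twist": [0,0,0]},
    {"claw": 0,"linear": [0,0,0],"twist": [0,0,0]},
    {"claw": 0,"linear": [0,12,0],"twist": [0,0,0]},
    {"claw": 0,"linear": [0,12,0],"twist": [0,0,0]},
    {"claw": 0,"linear": [0,6,0],"twist": [0,0,0]},
    {"claw": 0,"linear": [0,5,0],"twist": [0,0,0]},
    {"claw": 0,"linear": [0,5,0],"twist": [0,0,0]},
    {"claw": 0,"linear": [0,5,0],"twist": [0,0,0]},
    {"claw": 0,"linear": [0,5,0],"twist": [0,0,0]},
    {"claw": 0,"linear": [0,5,0],"twist": [0,0,0]},
    {"claw": 0,"linear": [0,5,0],"twist": [0,0,0]}
  ]
}}

```text
t: 8.45
position: [0.4948, -0.3334, 0.0987]
ee_rot: [-2.223, -2.219, 0.005]
contact_force: [-7.4, -4.6, 4.1]
width: 0.0002
grip_force: 4.5
```

{"fn": "jog_arm", "kwargs": {
  "rows": [
    {"claw": 0,"linear": [0,5,0],"twist": [0,0,0]},
    {"claw": 0,"linear": [0,5,0],"twist": [0,0,0]},
    {"claw": 0,"linear": [0,5,0],"twist": [0,0,0]}
  ]
}}

```text
t: 8.75
position: [0.5097, -0.3336, 0.0987]
ee_rot: [-2.223, -2.218, 0.005]
contact_force: [-8.4, -5.6, 4.0]
width: -0.0001
grip_force: 4.6
```

{"fn": "jog_arm", "kwargs": {
  "rows": [
    {"claw": 0,"linear": [0,4,0],"twist": [0,0,0]}
  ]
}}

```text
t: 8.85
position: [0.5138, -0.3336, 0.0987]
ee_rot: [-2.223, -2.218, 0.005]
contact_force: [-8.0, -6.0, 3.8]
width: 0.0
grip_force: 4.7
```

{"fn": "jog_arm", "kwargs": {
  "rows": [
    {"claw": 0,"linear": [0,3,0],"twist": [0,0,0]}
  ]
}}

```text
t: 8.95
position: [0.5168, -0.3336, 0.0987]
ee_rot: [-2.223, -2.218, 0.005]
contact_force: [-8.6, -4.7, 4.7]
width: -0.0001
grip_force: 4.7
```

{"fn": "jog_arm", "kwargs": {
  "rows": [
    {"claw": 0,"linear": [0,-12,0],"twist": [0,0,0]},
    {"claw": 0,"linear": [0,-30,0],"twist": [0,0,0]},
    {"claw": 0,"linear": [0,-10,-40],"twist": [0,0,0]},
    {"claw": 0,"linear": [38,-10,-30],"twist": [0,0,0]},
    {"claw": 0,"linear": [40,0,0],"twist": [0,0,0]},
    {"claw": 0,"linear": [40,0,0],"twist": [0,0,0]},
    {"claw": 0,"linear": [40,0,0],"twist": [0,0,0]},
    {"claw": 0,"linear": [32,0,0],"twist": [0,0,0]},
    {"claw": 0,"linear": [0,0,0],"twist": [0,0,0]}
  ]
}}

```text
t: 9.85
position: [0.455, -0.1379, 0.1681]
ee_rot: [-2.218, -2.221, -0.001]
contact_force: [-0.5, -0.4, -0.9]
width: 0.0
grip_force: 0.0
```

```bash
python3 - <<'E'
from h import *
for n in("top",):cv2.imwrite(f"pics/{n}3.png",r.snapshot(n))
cv2.imwrite("pics/v3.png",cv2.resize(cv2.imread("pics/top3.png")[145:265,150:300],None,fx=4,fy=4,interpolation=cv2.INTER_CUBIC))
E
```

```text
(no output)
```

View pics/v3.png

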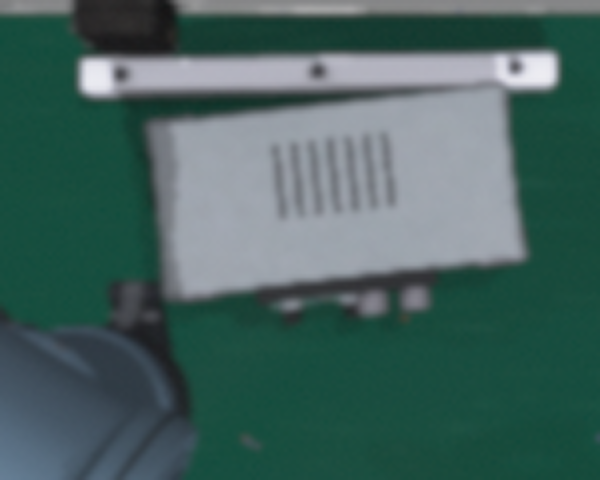

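The supply now leans left, with its right end almost at the rail. Far-left corner at crop (147,121), far-right (503,86), near-right (526,258).

```bash
python3 - <<'E'
from h import *
T=lambda u,v:(u/4+150,v/4+145)
report(T(147,121),T(503,86));print(onz("top",T(526,258),.062))
E
```

```text
width 0.21660501835990525 yaw 6.048889562121663 rel 4.948889562121662
L gap to rail 0.02487509618159936 along rail 0.10332104706052546 push pt [ 0.5062 -0.1434]
R gap to rail 0.005896343582709842 along rail -0.11585880363243888 push pt [ 0.5265 -0.3343]
[ 0.53298819 -0.34888644  0.062     ]
```

{"fn": "jog_arm", "kwargs": {
  "rows": [
    {"claw": 0,"linear": [-4,-5,35],"twist": [0,0,0]},
    {"claw": 0,"linear": [0,0,35],"twist": [0,0,0]},
    {"claw": 0,"linear": [0,0,0],"twist": [0,0,0]},
    {"claw": 0,"linear": [0,12,0],"twist": [0,0,0]},
    {"claw": 0,"linear": [0,12,0],"twist": [0,0,0]},
    {"claw": 0,"linear": [0,8,0],"twist": [0,0,0]},
    {"claw": 0,"linear": [0,5,0],"twist": [0,0,0]},
    {"claw": 0,"linear": [0,5,0],"twist": [0,0,0]},
    {"claw": 0,"linear": [0,5,0],"twist": [0,0,0]},
    {"claw": 0,"linear": [0,5,0],"twist": [0,0,0]},
    {"claw": 0,"linear": [0,5,0],"twist": [0,0,0]}
  ]
}}

```text
t: 11.0
position: [0.5049, -0.1439, 0.0979]
ee_rot: [-2.216, -2.214, 0.005]
contact_force: [-11.8, 4.6, 9.9]
width: -0.0001
grip_force: 6.0
```

{"fn": "jog_arm", "kwargs": {
  "rows": [
    {"claw": 0,"linear": [0,4,0],"twist": [0,0,0]},
    {"claw": 0,"linear": [0,2,0],"twist": [0,0,0]}
  ]
}}

```text
t: 11.2
position: [0.5112, -0.1436, 0.0976]
ee_rot: [-2.216, -2.214, 0.004]
contact_force: [-11.4, 5.4, 9.4]
width: 0.0001
grip_force: 6.0
```

{"fn": "jog_arm", "kwargs": {
  "rows": [
    {"claw": 0,"linear": [0,2,0],"twist": [0,0,0]}
  ]
}}

```text
t: 11.3
position: [0.5127, -0.1435, 0.0976]
ee_rot: [-2.215, -2.213, 0.005]
contact_force: [-12.0, 6.0, 9.6]
width: -0.0001
grip_force: 6.2
```

{"fn": "jog_arm", "kwargs": {
  "rows": [
    {"claw": 0,"linear": [0,2,0],"twist": [0,0,0]}
  ]
}}

```text
t: 11.4
position: [0.5145, -0.1434, 0.0976]
ee_rot: [-2.215, -2.213, 0.005]
contact_force: [-12.1, 7.1, 9.1]
width: -0.0001
grip_force: 6.3
```

{"fn": "jog_arm", "kwargs": {
  "rows": [
    {"claw": 0,"linear": [0,2,0],"twist": [0,0,0]}
  ]
}}

```text
t: 11.5
position: [0.5165, -0.1433, 0.0977]
ee_rot: [-2.215, -2.213, 0.005]
contact_force: [-13.0, 6.3, 9.3]
width: 0.0001
grip_force: 6.4
```

Not at the rail yet, since the force is steady and it is still sliding.

{"fn": "jog_arm", "kwargs": {
  "rows": [
    {"claw": 0,"linear": [0,1.5,0],"twist": [0,0,0]}
  ]
}}

```text
t: 11.6
position: [0.5169, -0.1432, 0.0976]
ee_rot: [-2.213, -2.212, 0.008]
contact_force: [-20.2, 4.6, 15.6]
width: -0.0003
grip_force: 10.4
```

{"fn": "jog_arm", "kwargs": {
  "rows": [
    {"claw": 0,"linear": [0,1.5,0],"twist": [0,0,0]}
  ]
}}

```text
t: 11.7
position: [0.5171, -0.1432, 0.0976]
ee_rot: [-2.211, -2.211, 0.011]
contact_force: [-25.1, 4.0, 21.5]
width: 0.0001
grip_force: 13.1
```

{"fn": "jog_arm", "kwargs": {
  "rows": [
    {"claw": 0,"linear": [0,-12,0],"twist": [0,0,0]},
    {"claw": 0,"linear": [0,-30,0],"twist": [0,0,0]},
    {"claw": 0,"linear": [0,-10,-40],"twist": [0,0,0]},
    {"claw": 0,"linear": [-32,0,-30],"twist": [0,0,0]},
    {"claw": 0,"linear": [-40,0,0],"twist": [0,0,0]},
    {"claw": 0,"linear": [-40,0,0],"twist": [0,0,0]},
    {"claw": 0,"linear": [-40,0,0],"twist": [0,0,0]},
    {"claw": 0,"linear": [-40,0,0],"twist": [0,0,0]},
    {"claw": 0,"linear": [0,0,0],"twist": [0,0,0]}
  ]
}}

```text
t: 12.6
position: [0.4713, -0.3433, 0.1689]
ee_rot: [2.225, 2.212, -0.002]
contact_force: [0.1, 0.6, 0.2]
width: -0.0001
grip_force: 0.0
```

```bash
python3 - <<'E'
from h import *
for n in("top",):cv2.imwrite(f"pics/{n}4.png",r.snapshot(n))
cv2.imwrite("pics/v4.png",cv2.resize(cv2.imread("pics/top4.png")[145:265,150:300],None,fx=4,fy=4,interpolation=cv2.INTER_CUBIC))
E
```

```text
(no output)
```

View pics/v4.png

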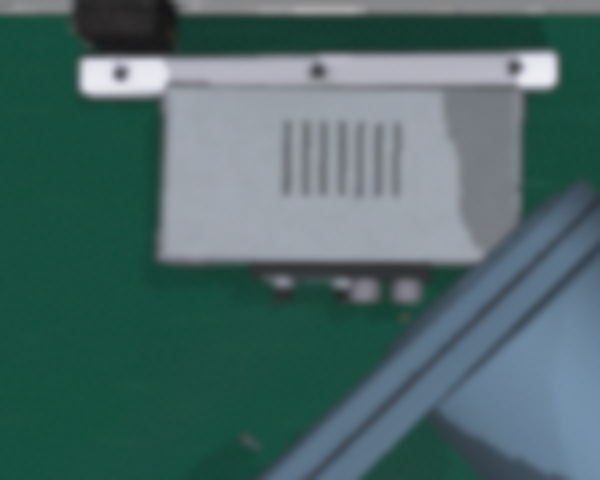

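The left end is at the rail, and the right end is still a few mm short. The far corners are at crop (163,88) and (522,88).

{"fn": "jog_arm", "kwargs": {
  "rows": [
    {"claw": 0,"linear": [17,0,35],"twist": [0,0,0]},
    {"claw": 0,"linear": [0,0,35],"twist": [0,0,0]},
    {"claw": 0,"linear": [0,0,0],"twist": [0,0,0]},
    {"claw": 0,"linear": [0,12,0],"twist": [0,0,0]},
    {"claw": 0,"linear": [0,12,0],"twist": [0,0,0]},
    {"claw": 0,"linear": [0,5,0],"twist": [0,0,0]},
    {"claw": 0,"linear": [0,4,0],"twist": [0,0,0]},
    {"claw": 0,"linear": [0,4,0],"twist": [0,0,0]},
    {"claw": 0,"linear": [0,4,0],"twist": [0,0,0]},
    {"claw": 0,"linear": [0,3,0],"twist": [0,0,0]}
  ]
}}

```text
t: 13.65
position: [0.5152, -0.3211, 0.0984]
ee_rot: [-2.223, -2.219, 0.001]
contact_force: [-8.9, -1.1, 5.0]
width: 0.0001
grip_force: 4.8
```

{"fn": "jog_arm", "kwargs": {
  "rows": [
    {"claw": 0,"linear": [0,2,0],"twist": [0,0,0]}
  ]
}}

```text
t: 13.75
position: [0.5155, -0.3212, 0.0985]
ee_rot: [-2.22, -2.217, 0.004]
contact_force: [-11.7, -2.1, 8.4]
width: -0.0003
grip_force: 6.1
```

{"fn": "jog_arm", "kwargs": {
  "rows": [
    {"claw": 0,"linear": [0,2,0],"twist": [0,0,0]}
  ]
}}

```text
t: 13.85
position: [0.5169, -0.3215, 0.0985]
ee_rot: [-2.221, -2.217, 0.005]
contact_force: [-11.0, -2.4, 6.2]
width: -0.0
grip_force: 5.3
```

{"fn": "jog_arm", "kwargs": {
  "rows": [
    {"claw": 0,"linear": [0,2,0],"twist": [0,0,0]}
  ]
}}

```text
t: 13.95
position: [0.519, -0.3218, 0.0985]
ee_rot: [-2.221, -2.217, 0.005]
contact_force: [-10.4, -3.8, 5.2]
width: -0.0003
grip_force: 5.1
```

{"fn": "jog_arm", "kwargs": {
  "rows": [
    {"claw": 0,"linear": [0,2,0],"twist": [0,0,0]}
  ]
}}

```text
t: 14.05
position: [0.5209, -0.322, 0.0985]
ee_rot: [-2.221, -2.217, 0.006]
contact_force: [-17.1, -4.5, 8.9]
width: -0.0001
grip_force: 9.2
```

{"fn": "jog_arm", "kwargs": {
  "rows": [
    {"claw": 0,"linear": [0,1.5,0],"twist": [0,0,0]},
    {"claw": 0,"linear": [0,-12,0],"twist": [0,0,0]},
    {"claw": 0,"linear": [0,-30,0],"twist": [0,0,0]},
    {"claw": 0,"linear": [0,-5,-40],"twist": [0,0,0]},
    {"claw": 0,"linear": [34,0,-30],"twist": [0,0,0]},
    {"claw": 0,"linear": [40,0,0],"twist": [0,0,0]},
    {"claw": 0,"linear": [40,0,0],"twist": [0,0,0]},
    {"claw": 0,"linear": [40,0,0],"twist": [0,0,0]},
    {"claw": 0,"linear": [26,0,0],"twist": [0,0,0]},
    {"claw": 0,"linear": [0,0,35],"twist": [0,0,0]},
    {"claw": 0,"linear": [0,0,35],"twist": [0,0,0]},
    {"claw": 0,"linear": [0,0,0],"twist": [0,0,0]}
  ]
}}

```text
t: 15.25
position: [0.4753, -0.1391, 0.0949]
ee_rot: [-2.218, -2.214, 0.003]
contact_force: [-1.4, -0.6, -0.3]
width: -0.0001
grip_force: 0.0
```

{"fn": "jog_arm", "kwargs": {
  "rows": [
    {"claw": 0,"linear": [0,12,0],"twist": [0,0,0]},
    {"claw": 0,"linear": [0,12,0],"twist": [0,0,0]},
    {"claw": 0,"linear": [0,7,0],"twist": [0,0,0]},
    {"claw": 0,"linear": [0,4,0],"twist": [0,0,0]}
  ]
}}

```text
t: 15.65
position: [0.5151, -0.1417, 0.0997]
ee_rot: [2.221, 2.217, 0.002]
contact_force: [0.3, -0.2, -0.7]
width: -0.0004
grip_force: 0.0
```

{"fn": "jog_arm", "kwargs": {
  "rows": [
    {"claw": 0,"linear": [0,2,0],"twist": [0,0,0]}
  ]
}}

```text
t: 15.75
position: [0.5157, -0.1413, 0.099]
ee_rot: [2.223, 2.219, -0.0]
contact_force: [-3.0, -2.4, 2.1]
width: 0.0001
grip_force: 1.6
```

{"fn": "jog_arm", "kwargs": {
  "rows": [
    {"claw": 0,"linear": [0,2,0],"twist": [0,0,0]}
  ]
}}

```text
t: 15.85
position: [0.516, -0.141, 0.0985]
ee_rot: [-2.222, -2.218, 0.003]
contact_force: [-7.8, -2.2, 5.9]
width: -0.0002
grip_force: 4.0
```

{"fn": "jog_arm", "kwargs": {
  "rows": [
    {"claw": 0,"linear": [0,2,0],"twist": [0,0,0]}
  ]
}}

```text
t: 15.95
position: [0.5169, -0.1407, 0.0983]
ee_rot: [-2.22, -2.217, 0.005]
contact_force: [-14.8, -2.5, 11.9]
width: -0.0
grip_force: 7.4
```

{"fn": "jog_arm", "kwargs": {
  "rows": [
    {"claw": 0,"linear": [0,2,0],"twist": [0,0,0]}
  ]
}}

```text
t: 16.05
position: [0.5172, -0.1407, 0.0983]
ee_rot: [-2.217, -2.215, 0.009]
contact_force: [-20.2, -3.9, 17.5]
width: 0.0002
grip_force: 10.6
```

{"fn": "jog_arm", "kwargs": {
  "rows": [
    {"claw": 0,"linear": [0,-12,0],"twist": [0,0,0]},
    {"claw": 0,"linear": [0,-30,0],"twist": [0,0,0]},
    {"claw": 0,"linear": [0,-5,-40],"twist": [0,0,0]},
    {"claw": 0,"linear": [-34,0,-30],"twist": [0,0,0]},
    {"claw": 0,"linear": [-40,0,0],"twist": [0,0,0]},
    {"claw": 0,"linear": [-40,0,0],"twist": [0,0,0]},
    {"claw": 0,"linear": [-40,0,0],"twist": [0,0,0]},
    {"claw": 0,"linear": [-26,0,0],"twist": [0,0,0]},
    {"claw": 0,"linear": [0,0,35],"twist": [0,0,0]},
    {"claw": 0,"linear": [0,0,35],"twist": [0,0,0]},
    {"claw": 0,"linear": [0,0,0],"twist": [0,0,0]},
    {"claw": 0,"linear": [0,12,0],"twist": [0,0,0]},
    {"claw": 0,"linear": [0,12,0],"twist": [0,0,0]},
    {"claw": 0,"linear": [0,9,0],"twist": [0,0,0]},
    {"claw": 0,"linear": [0,5,0],"twist": [0,0,0]}
  ]
}}

```text
t: 17.55
position: [0.5139, -0.3214, 0.1]
ee_rot: [2.22, 2.218, 0.0]
contact_force: [0.9, 0.7, 0.7]
width: 0.0002
grip_force: 0.0
```

{"fn": "jog_arm", "kwargs": {
  "rows": [
    {"claw": 0,"linear": [0,3,0],"twist": [0,0,0]}
  ]
}}

```text
t: 17.65
position: [0.5159, -0.321, 0.0992]
ee_rot: [2.221, 2.219, 0.0]
contact_force: [0.1, 0.1, 0.0]
width: 0.0
grip_force: 0.0
```

{"fn": "jog_arm", "kwargs": {
  "rows": [
    {"claw": 0,"linear": [0,2,0],"twist": [0,0,0]}
  ]
}}

```text
t: 17.75
position: [0.5172, -0.3209, 0.0987]
ee_rot: [2.223, 2.22, -0.0]
contact_force: [0.1, -0.4, -1.1]
width: -0.0001
grip_force: 0.0
```

{"fn": "jog_arm", "kwargs": {
  "rows": [
    {"claw": 0,"linear": [0,3,0],"twist": [0,0,0]}
  ]
}}

```text
t: 17.85
position: [0.5197, -0.3209, 0.0984]
ee_rot: [-2.223, -2.219, 0.0]
contact_force: [-0.2, 0.2, 0.0]
width: -0.0001
grip_force: 0.0
```

{"fn": "jog_arm", "kwargs": {
  "rows": [
    {"claw": 0,"linear": [0,2,0],"twist": [0,0,0]}
  ]
}}

```text
t: 17.95
position: [0.5205, -0.3209, 0.0983]
ee_rot: [-2.221, -2.218, 0.003]
contact_force: [-10.3, -0.9, 6.9]
width: -0.0002
grip_force: 5.4
```

{"fn": "jog_arm", "kwargs": {
  "rows": [
    {"claw": 0,"linear": [0,1.5,0],"twist": [0,0,0]}
  ]
}}

```text
t: 18.05
position: [0.5209, -0.321, 0.0983]
ee_rot: [-2.22, -2.217, 0.005]
contact_force: [-11.8, -0.9, 7.1]
width: -0.0
grip_force: 6.7
```

{"fn": "jog_arm", "kwargs": {
  "rows": [
    {"claw": 0,"linear": [0,1.5,0],"twist": [0,0,0]},
    {"claw": 0,"linear": [0,-12,0],"twist": [0,0,0]},
    {"claw": 0,"linear": [0,-30,0],"twist": [0,0,0]},
    {"claw": 0,"linear": [0,-30,-40],"twist": [0,0,0]},
    {"claw": 0,"linear": [0,-40,-20],"twist": [0,0,0]},
    {"claw": 0,"linear": [0,-40,-20],"twist": [0,0,0]},
    {"claw": 0,"linear": [0,0,0],"twist": [0,0,0]},
    {"claw": 0,"linear": [0,0,0],"twist": [0,0,0]}
  ]
}}

```text
t: 18.85
position: [0.3723, -0.3212, 0.1791]
ee_rot: [2.224, 2.215, 0.0]
contact_force: [-0.2, -0.2, -0.2]
width: 0.0
grip_force: 0.0
```

```bash
python3 - <<'E'
from h import *
a=r.snapshot("top");b=r.snapshot("side")
t0=cv2.imread("pics/top0.png")
cv2.imwrite("pics/v5.png",np.vstack([cv2.resize(a[145:255,150:300],None,fx=4,fy=4,interpolation=cv2.INTER_CUBIC),cv2.resize(b[155:195,195:345],None,fx=4,fy=4,interpolation=cv2.INTER_CUBIC)]))
for im in(t0,a):print(cv2.minAreaRect(blobs(im,100,255,(330,172,400,232))))
E
```

```text
((367.1693115234375, 202.20816040039062), (44.8499870300293, 48.34317398071289), 86.42366790771484)
((366.7251281738281, 202.213623046875), (44.857086181640625, 49.27322769165039), 86.53176879882812)
```

View pics/v5.png

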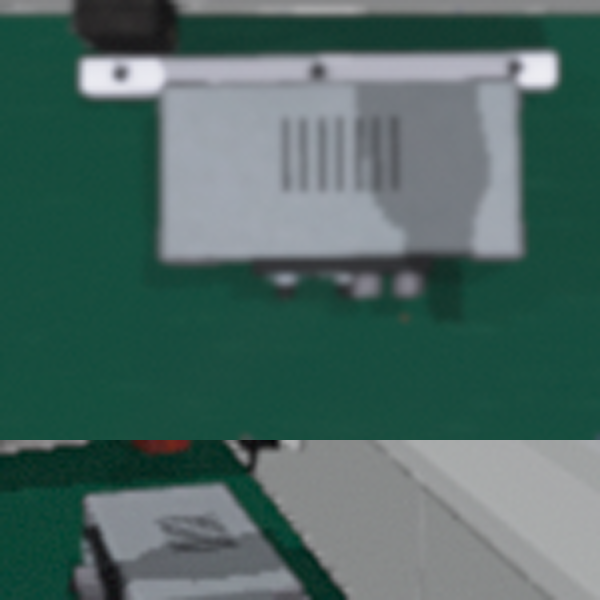

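The supply is square to the rail with no visible gap. It spans crop u 160–520, inside the rail's 80–557, and the meter hasn't moved. Both corners stop firmly, on a line parallel to the rail.

```bash
python3 -c "
from workcell import r
print(r.sign_off())"
```

```text
the job is handed in; nothing more can be done
None
```

I walked the power supply flush against the stop rail with alternating corner pushes and handed the job in at about 19 s. It sits square and within the rail's length, it never measured more than about 9° out of square, the meter is unmoved, and the arm is clear.

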